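Feed one clamping washer into the pick-up nest

TASK

Press the push knob of the washer dispenser all the way in once and let it spring right back, so that one washer comes out of the bottom of the stack. Then slide that washer sideways along the lane, without ever lifting it, until it drops flat into the round nest it fits (the other nest is too small for it). The other washers stay in the tube, and the nuts and the bolt beside the dispenser stay where they lie.

Things in the scene. Friction and masses are not known exactly. Their poses are not given: they have to be found in the camera images.
- dispenser: Washer dispenser, fixed. Origin on the axis of its tube at bench level; y = the way the plunger is pressed and the washer comes out, x = along the lane, z up. Dark base plate x +-32, y -90 to +77 mm, top at 12 mm. On it a grey gate block, x +-32, y +-25, top at 32 mm, and a clear tube 50 mm across, top at 72 mm, holding five washers. Behind it a slide with a round black push knob.
- plunger (a joint): Push slide, m: 0 = out (at rest), 0.049 = fully in (hard stop), moving along the dispenser's +y. A spring returns it: about 2.5 N at rest, 5 N at the stop. A full stroke pushes the lowest washer into the lane in front of the gate block; when the slide has gone back the stack drops by one washer.
- knob_face (a point): Centre of the rear face of the black push knob, 34 mm across, slightly domed, its axis level, 34 mm above the bench; it moves with the plunger. At rest 114.5 mm behind the dispenser's origin (y = -114.5 mm). Nothing stands behind it.
- outlet (a point): On the lane's centre line, top of the plate (12 mm above the bench), 46.75 mm in front of the tube axis; an ejected washer lies here within about 3 mm. The lane is flat, 43.5 mm wide (y = 25 to 68.5 mm), bounded by the gate block and by rails 3 mm high; it runs straight on, level, over the plates with the nests on the -x and +x side.
- washer_1: Lowest washer of the stack, the one that will come out: flat steel ring 40 mm across, 17 mm hole, 6 mm thick. Origin at the centre of its underside.
- washer_2: Equal washer, number 2 from the bottom of the stack. Origin at the centre of its underside.
- washer_3: Equal washer, number 3 from the bottom of the stack. Origin at the centre of its underside.
- washer_4: Equal washer, number 4 from the bottom of the stack. Origin at the centre of its underside.
- washer_5: Equal washer, number 5 from the bottom of the stack. Origin at the centre of its underside.
- wide_nest (a point): Centre of the mouth (level with the lane, 12 mm above the bench) of the round nest that fits: recess 43 mm across, 5 mm deep, on the lane's centre line, 64 mm to one side of the outlet (either side, it varies). A washer tips in front edge first, its rear edge still on the rim, and lies flat only when pushed to within about 2 mm of the middle; it then stands 1 mm proud.
- narrow_nest (a point): The same point of the nest that is too small, recess 30 mm across, 5 mm deep, 64 mm to the other side of the outlet.
- nut_a: M16 nut, 24 mm, 13 mm high, loose on the bench beside the dispenser (its -x side); leave alone.
- nut_b: Second such nut, near the first; leave alone.
- hex_bolt: M12 bolt, 58 mm long, lying on the bench on the dispenser's +x side; leave alone.
Mind the look-alikes: they are no part of the job. What is shaped like the part that bears wide_nest but purple is not meant.

How it is judged:
By the outcome, as a careful person would: the job done as asked, in the order asked, and still so for the second after the job is handed in, with the robot touching nothing.
It also fails if it takes over 48 s, if anything falls off the work surface, if the arm or the gripper's body presses on something with over 40 N, if the wrist force passes 120 N, or if a joint passes its speed limit or range.

ROBOT

A 6-joint arm with a two-finger parallel gripper is mounted at the origin on a cart in front of the work surface, level with it; the furniture and walls round the work are solid. World frame = base frame: x ahead of the robot, y to its left, z up, the work surface at z = 0. Lengths are in m, angles in degrees, forces in N, time in s.
With the tool pointing down it reaches from about 0.325 to 0.85 m from the base axis. Payload 15.5 kg.
Tool frame: the origin (TCP) lies at the very end of the fingers, on their centre line; the grasp point (between the pads) lies arm.grip_depth behind it (arm.grip_depth is the distance from the TCP to the grasp point, in m); z points along the fingers, y is the line along which they close (so a half turn about z gives the same grasp; the last joint's range is limited). The gripper opens to 91 mm and grips with 3 to 60 N. Pads are 32 mm wide; open, the fingers measure 118 mm over their backs; the gripper's body (76 mm by 178 mm) begins 60 mm behind the grasp point.
Start: joints at [68.44, 28.281, 77.091, -0, 74.628, -5.472], TCP at [0.173, 0.601, 0.214] pointing down, gripper open.
Joint ranges: [-166.48, 166.48], [-47.26, 123.95], [12.59, 153.08], [-70.14, 250.14], [6.76, 159.57], [-176.63, 176.63]. Speed limits (degrees/s): [108.29, 108.29, 147.25, 172.46, 172.46, 172.46].

INTERFACE

Orientations are given as a 3x3 rotation matrix whose columns are the frame's x, y, z axes.
In Python, from rig import arm gives the robot as it stands. Calls block until the motion is done:
- arm.move_to(position, orientation): joint-space move of the TCP to a pose.
- arm.move_l(position, orientation=None, feed=0.15): straight line of the TCP; orientation=None keeps the orientation; feed is the mean speed in m/s.
- arm.move_joints(angles): joint-space move.
- arm.grip(opening): finger opening in m; the grip force is fixed at half the most; returns when the fingers have stopped.
- arm.sleep(seconds).
- arm.solve_ik(position, orientation): joint angles nearest the present ones, or None.
- arm.snapshot(name): name is "scene" or "top" or "wrist"; returns the picture (480x640x3 uint8, red, green, blue); there is no depth.
- arm.get_calibration(name): a dict with "intrinsics" (3x3 intrinsics, pixels), "k1" (the pictures are not rectified: a ray, as slopes to the right and down, at radius r is drawn at 1 + k1 r^2 times it, then the intrinsics apply), "cam_to_world" (4x4, takes a point from camera to world coordinates). Camera axes: x right, y down, z forward; pixel columns grow to the right and rows downward; lengths in m; the calibration is good to about 2 mm. A picture is of the moment at which its call begins: read the wrist's pose just before it. get_calibration takes no time and is no camera call; for the wrist camera it gives the pose at the moment of the call.
A pose or a line that the arm cannot do raises arm.Unreachable and nothing moves.
- arm.sign_off(): hands the job in; it is judged then, once.
Readings, each from a call of its own:
- arm.current_t(): time.
- arm.current_joint_positions(): joint angles.
- arm.current_dq(): joint speeds.
- arm.current_tau(): joint torques, N m.
- arm.current_ee_pos(): TCP position.
- arm.current_tool_rot(): TCP orientation.
- arm.current_force(): force on the tool from outside, world axes, zero at the start.
- arm.current_torque(): the same for the moment, N m.
- arm.current_width(): finger opening in m.
- arm.current_grasp_force(): force on a finger pad.
Only numpy, scipy, OpenCV 4.12 (cv2) and the standard library are available. Lean on these libraries where they do the work, as an engineer would, in place of code of your own. Each camera call takes 0.05 s, during which the arm holds its last target. There are 200 camera calls.

## Working session

There is one attempt and no reset: what is moved stays moved. The work goes in short steps, each a Python script; the robot and the scene stay as the last script left them, time stands still between calls to the robot, and variables do not carry over. Pictures are saved under pics/ and viewed, at most 10 in all, crops included, and the job is handed in when it is done.

```bash
mkdir -p pics; ls
python3 - <<'E'
from rig import arm
import cv2,numpy as np
for n in ("scene","top"):
    im=arm.snapshot(n); cv2.imwrite(f"pics/{n}0.png",im[:,:,::-1])
    c=arm.get_calibration(n); print(n,np.round(c["intrinsics"],1).tolist(),c["k1"],np.round(c["cam_to_world"],3).tolist())
print(arm.current_t(),arm.grip_depth)
E
```

```text
pics
scene [[611.0, 0.0, 317.9], [0.0, 611.0, 241.7], [0.0, 0.0, 1.0]] -0.05852676783901997 [[0.575, -0.559, 0.597, 0.03], [-0.818, -0.396, 0.417, -0.325], [0.003, -0.728, -0.685, 0.649], [0.0, 0.0, 0.0, 1.0]]
top [[475.3, 0.0, 319.3], [0.0, 475.3, 241.7], [0.0, 0.0, 1.0]] -0.0772163358459022 [[0.181, -0.954, 0.238, 0.342], [-0.983, -0.177, 0.04, 0.024], [0.004, -0.241, -0.97, 0.87], [0.0, 0.0, 0.0, 1.0]]
0.1 0.0188
```

View pics/top0.png

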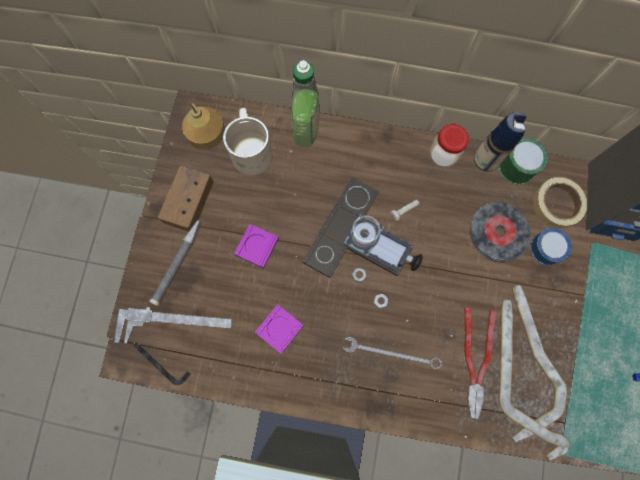

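View pics/scene0.png

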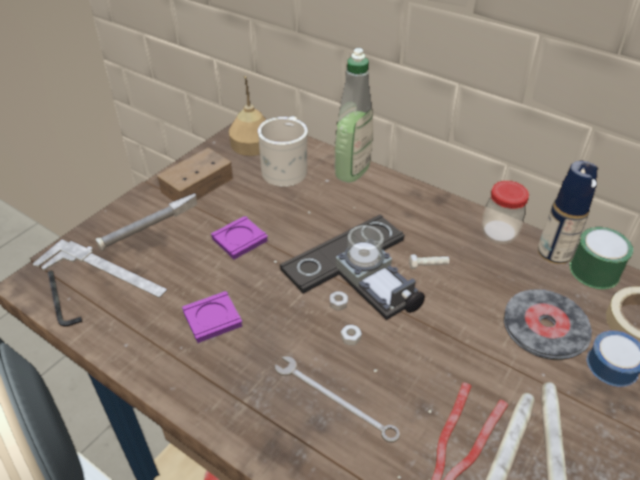

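The top view shows the dispenser's tube at about (366,233), the knob at (415,262), the nests at (357,197), which looks larger, and (324,255), and the bolt at (405,210). The nuts are at (359,274) and (381,300), and the purple plates are decoys. The scene view agrees. I'll get a coarse pose, then a close wrist view.

```bash
cat > h.py <<'E'
from rig import arm
import cv2,numpy as np
def ray(cal,uv):
    K=np.array(cal["intrinsics"]);k=cal["k1"];T=np.array(cal["cam_to_world"])
    p=cv2.undistortPoints(np.array([[uv]],float),K,np.array([k,0,0,0.]))[0,0]
    return T[:3,3],T[:3,:3]@np.array([p[0],p[1],1])
def onz(cal,uv,z):
    o,d=ray(cal,uv); return o+d*(z-o[2])/d[2]
def proj(cal,P):
    T=np.array(cal["cam_to_world"]);q=T[:3,:3].T@(np.array(P)-T[:3,3])
    return cv2.projectPoints(q.reshape(1,1,3),np.zeros(3),np.zeros(3),np.array(cal["intrinsics"]),np.array([cal["k1"],0,0,0.]))[0][0,0]
E
python3 - <<'E'
from h import *
t=arm.get_calibration("top");s=arm.get_calibration("scene")
for n,a,b,z in (("knob",(415,262),(414,300),.034),("wide",(357,197),(372,234),.012),("narrow",(324,255),(310,267),.012),("tubetop",(365,232),(365,250),.072)):
    print(n,onz(t,a,z).round(4),onz(s,b,z).round(4))
T=arm.get_calibration("wrist")
R=arm.current_tool_rot();p=arm.current_ee_pos()
C=np.array(T["cam_to_world"]);print("cam in tool",(R.T@(C[:3,3]-p)).round(4),(R.T@C[:3,:3]).round(3).tolist(),np.round(T["intrinsics"],0).tolist(),T["k1"])
w=(onz(t,(357,197),.012)+onz(s,(372,234),.012))/2;n=(onz(t,(324,255),.012)+onz(s,(310,267),.012))/2
print(np.linalg.norm(w-n),np.degrees(np.arctan2(*(w-n)[1::-1])))
E
```

```text
knob [ 0.5413 -0.1187  0.034 ] [ 0.5475 -0.1209  0.034 ]
wide [0.6519 0.0036 0.012 ] [0.6479 0.0046 0.012 ]
narrow [0.5291 0.0453 0.012 ] [0.5348 0.0412 0.012 ]
tubetop [ 0.5693 -0.0191  0.072 ] [ 0.5567 -0.0355  0.072 ]
cam in tool [ 0.0764 -0.0002 -0.1693] [[-0.001, -0.963, -0.271], [1.0, -0.001, 0.0], [-0.0, -0.271, 0.963]] [[353.0, 0.0, 316.0], [0.0, 353.0, 239.0], [0.0, 0.0, 1.0]] -0.016868193800657384
0.12428676023719804 -18.36487036896259
```

Run:
```python
from h import *
a=np.radians(-18.4);X=np.array([np.cos(a),np.sin(a),0]);Y=np.array([-np.sin(a),np.cos(a),0])
out=np.array([.591,.0237,0]);org=out-.04675*Y
for s in (1,-1):
    R=np.c_[s*Y,s*X,[0,0,-1]]
    for p in (org-.043*Y+[0,0,.13],org-.13*Y+[0,0,.021],out-.05*X+[0,0,.014],out+.04*X+[0,0,.014]): 
        q=arm.solve_ik(p,R); print(s,None if q is None else np.round(q))
R=np.c_[Y,X,[0,0,-1]]
arm.grip(0.0)
arm.move_to(org-.043*Y+[0,0,.13],R)
c=arm.get_calibration("wrist");im=arm.snapshot("wrist")
np.save("w1.npy",im);import pickle;pickle.dump(c,open("w1.pkl","wb"))
cv2.imwrite("pics/w1.png",im[:,:,::-1]);print(arm.current_t(),arm.current_width(),arm.current_force())
for n,P in dict(out=out+[0,0,.012],wide=out+.064*X+[0,0,.012],nar=out-.064*X+[0,0,.012],org=org+[0,0,.072]).items(): print(n,proj(c,P).round(1))
```

```text
1 [-12.  29.  91.  -0.  60.   6.]
1 [-21.  38.  98.  -0.  45.  -3.]
1 [-2. 38. 99. -0. 43. 16.]
1 [-4. 42. 87. -0. 51. 14.]
-1 [ -12.   29.   91.   -0.   60. -174.]
-1 None
-1 [  -2.   38.   99.   -0.   43. -164.]
-1 [  -4.   42.   87.   -0.   51. -166.]
4.2417 0.00016772076200580264 [-0.20466155  0.37428262  0.21138446]
out [316.6 123. ]
wide [399.  123.2]
nar [234.1 123.1]
org [316.6 194.5]
```

View pics/w1.png

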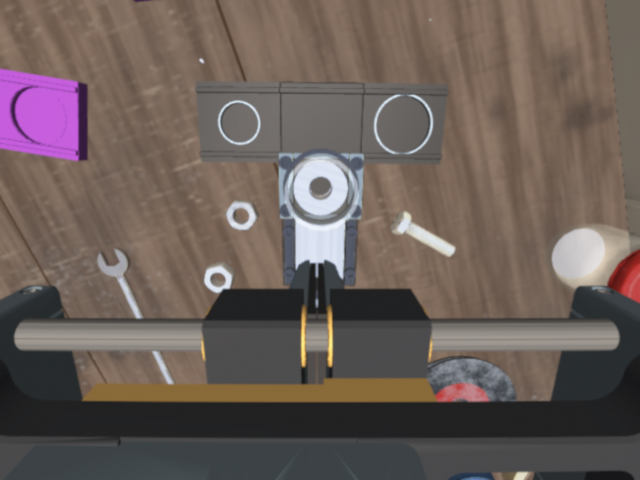

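The wrist view is clear. The wide nest ring is at about (403,124), on the +x side, and the narrow one at (239,122). The tube is at (320,187), the bolt at (425,235), and the nuts at (241,215) and (218,278). Next I'll fit the rings.

Run:
```python
from h import *
import pickle
im=np.load("w1.npy");c=pickle.load(open("w1.pkl","rb"))
g=cv2.cvtColor(im,cv2.COLOR_RGB2GRAY)
P={}
for n,(x0,x1,y0,y1) in dict(wide=(366,440,88,158),narrow=(212,268,94,150)).items():
    m=(g[y0:y1,x0:x1]>130).astype(np.uint8)
    pts=cv2.findNonZero(m).reshape(-1,2)+[x0,y0]
    w=np.array([onz(c,q.astype(float),.012)[:2] for q in pts])
    (cx,cy),ax,_=cv2.fitEllipse((w*1e4).astype(np.float32).reshape(-1,1,2))
    P[n]=np.array([cx,cy])/1e4;print(n,len(pts),P[n].round(4),np.array(ax)/10)
d=P["wide"]-P["narrow"];print(np.linalg.norm(d),np.degrees(np.arctan2(d[1],d[0])),(P["wide"]+P["narrow"])/2)
```

```text
wide 548 [0.6544 0.0017] [44.10049133 44.32131653]
narrow 454 [0.5338 0.0432] [31.43860168 31.52351379]
0.12761785433466682 -18.996515921082054 [0.59410806 0.02243117]
```

```bash
cat >> h.py <<'E'
a=np.radians(-19.0);X=np.array([np.cos(a),np.sin(a),0]);Y=np.array([-np.sin(a),np.cos(a),0]);Z=np.array([0,0,1.])
R=np.c_[Y,X,-Z]
out=np.array([.5941,.0224,0]);org=out-.04675*Y
D=lambda x,y,z: org+x*X+y*Y+z*Z
E
python3 - <<'E'
from h import *
arm.move_to(D(0,-.150,.10),R)
arm.move_l(D(0,-.150,.022),feed=.12)
arm.sleep(.1);f0=np.array(arm.current_force())
log=[];y=-.150;c=None
while y<-.045:
    st=.002 if c is None else (.008 if y<c+.036 else .001)
    y+=st;arm.move_l(D(0,y,.022),feed=.08)
    F=arm.current_force()-f0;f=-F@Y;log.append((round(y*1e3),round(f,1)))
    if c is None and f>1.5:c=y
    if f>12:break
    if c is None and y>-.115:break
print(log,arm.current_t(),c)
arm.sleep(.15);print((arm.current_force()-f0).round(1),((arm.current_ee_pos()-org)@Y).round(4))
im=arm.snapshot("top")[150:330,250:490];cv2.imwrite("pics/p1.png",cv2.resize(im,None,fx=3,fy=3)[:,:,::-1])
E
```

```text
[(-148, np.float64(-0.7)), (-146, np.float64(-0.8)), (-144, np.float64(-0.4)), (-142, np.float64(-0.7)), (-140, np.float64(-1.2)), (-138, np.float64(-0.2)), (-136, np.float64(-1.1)), (-134, np.float64(-0.9)), (-132, np.float64(-1.7)), (-130, np.float64(1.4)), (-128, np.float64(1.8)), (-120, np.float64(3.0)), (-112, np.float64(3.2)), (-104, np.float64(3.0)), (-96, np.float64(2.6)), (-88, np.float64(3.6)), (-87, np.float64(5.0)), (-86, np.float64(5.7)), (-85, np.float64(5.2)), (-84, np.float64(5.9)), (-83, np.float64(5.2)), (-82, np.float64(3.2)), (-81, np.float64(8.6)), (-80, np.float64(15.9))] 11.6667 -0.12799999999999997
[ -5.1 -15.6   2. ] -0.0816
```

Contact came at y ≈ -130.5 mm and the hard stop 49 mm later. Now I'll release and look.

Run:
```python
from h import *
import pickle
arm.move_l(D(0,-.150,.022),feed=.25)
arm.move_l(D(0,-.150,.10),feed=.25)
arm.move_to(D(0,-.043,.13),R)
c=arm.get_calibration("wrist");im=arm.snapshot("wrist")
np.save("w2.npy",im);pickle.dump(c,open("w2.pkl","wb"))
cv2.imwrite("pics/w2.png",cv2.resize(im[70:300,190:460],None,fx=2.5,fy=2.5)[:,:,::-1]);print(arm.current_t())
for n,p in dict(out=D(0,.04675,.018),tube=D(0,0,.072)).items(): print(n,proj(c,p).round(1))
```

```text
13.325
out [317.9 122.9]
tube [318.  195.2]
```

View pics/w2.png

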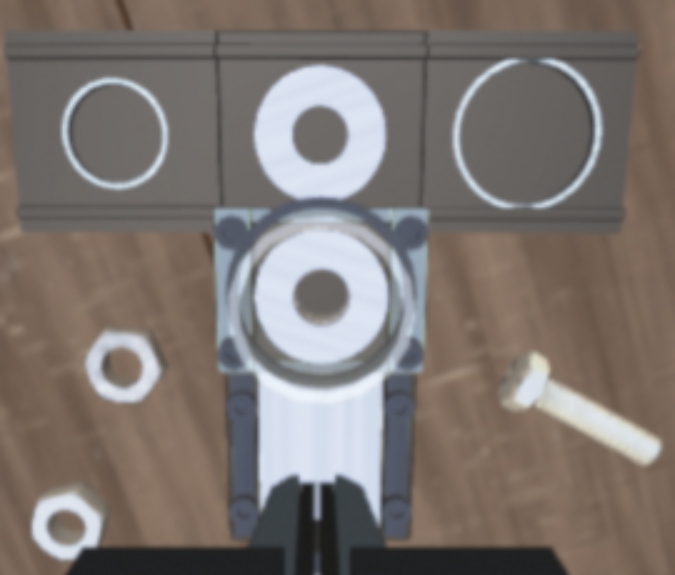

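The washer lies at the outlet (crop 320,132), the knob is back, and the nuts and bolt haven't moved. Now I'll push along +x, short of the end at first.

Run:
```python
from h import *
import pickle
arm.move_to(D(-.058,.04675,.10),R)
arm.move_l(D(-.058,.04675,.03),feed=.2)
arm.move_l(D(-.058,.04675,.0142),feed=.05)
arm.sleep(.1);f0=np.array(arm.current_force())
arm.move_l(D(.0275,.04675,.0142),feed=.06)
print((arm.current_force()-f0).round(1))
c=arm.get_calibration("wrist");im=arm.snapshot("wrist")
pickle.dump(c,open("w3.pkl","wb"));np.save("w3.npy",im)
cv2.imwrite("pics/w3.png",cv2.resize(im[120:360,190:510],None,fx=2.5,fy=2.5)[:,:,::-1]);print(arm.current_t())
print(proj(c,D(.064,.04675,.012)))
```

```text
[0.  0.3 0.6]
16.5333
[386.31573433 290.33172206]
```

View pics/w3.png

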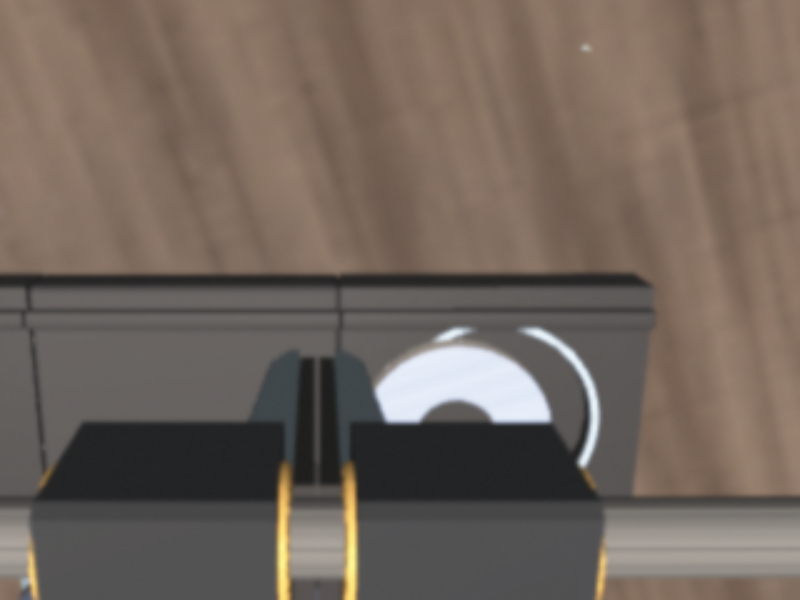

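The washer has tipped over the nest's near edge. Its right edge is at crop 551 against the ring's 598, and the nest centre projects to crop 491, so about 7 mm remain. I'll finish in 1 mm steps, watching force and edge.

Run:
```python
from h import *
f0=np.array(arm.current_force());tiles=[]
for x in (.031,.033,.034,.035,.036,.037):
    arm.move_l(D(x,.04675,.0142),feed=.04);arm.sleep(.1)
    F=(arm.current_force()-f0)@X
    c=arm.get_calibration("wrist");im=arm.snapshot("wrist")
    u=proj(c,D(.064,.04675,.012)).astype(int)
    tiles.append(cv2.resize(im[u[1]-60:u[1]+10,u[0]-50:u[0]+50],None,fx=2.6,fy=2.6))
    print(x,round(F,1),u)
    if abs(F)>5:break
while len(tiles)<6:tiles.append(tiles[-1]*0)
cv2.imwrite("pics/w4.png",np.vstack([np.hstack(tiles[:3]),np.hstack(tiles[3:])])[:,:,::-1]);print(arm.current_t())
```

```text
0.031 -1.2 [379 290]
0.033 -0.4 [375 290]
0.034 -0.2 [373 290]
0.035 -0.5 [371 290]
0.036 0.8 [369 290]
0.037 -0.3 [367 290]
18.9333
```

View pics/w4.png

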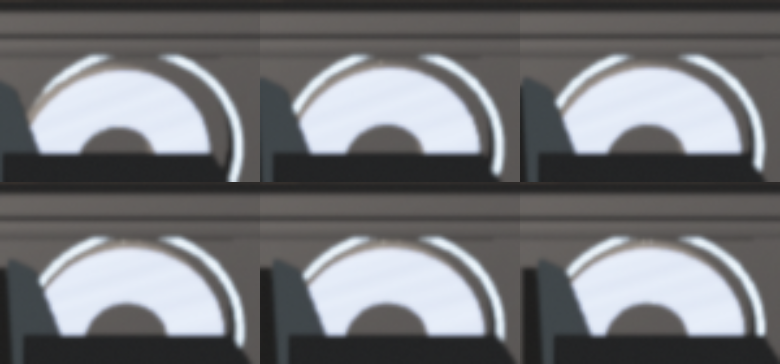

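In the last three tiles the washer holds still relative to the ring while the finger advances, so it seems to have dropped. I'll retreat and look from above.

Run:
```python
from h import *
arm.move_l(D(.02,.04675,.0142),feed=.1)
arm.move_l(D(.02,.04675,.10),feed=.25)
arm.move_to(D(0.0,-.043,.12),R)
c=arm.get_calibration("wrist");im=arm.snapshot("wrist")
g=cv2.cvtColor(im,cv2.COLOR_RGB2GRAY)
u=proj(c,D(.064,.04675,.013));i=u.astype(int)
b=g[i[1]-40:i[1]+40,i[0]-40:i[0]+40];m=(b>130).astype(np.uint8)
for k in cv2.findContours(m,cv2.RETR_CCOMP,cv2.CHAIN_APPROX_NONE)[0]:
    if len(k)>30:
        w=np.array([onz(c,(q[0]+i-40).astype(float),.013)@np.c_[X,Y]-org@np.c_[X,Y] for q in k])*1e3
        print(np.array(cv2.fitEllipse(w.astype(np.float32))[0]).round(1),np.array(cv2.fitEllipse(w.astype(np.float32))[1]).round(1))
cv2.imwrite("pics/w5.png",np.hstack([cv2.resize(im[50:290,180:480],(500,400)),cv2.resize(im[i[1]-45:i[1]+45,i[0]-30:i[0]+37],(298,400))])[:,:,::-1]);print(arm.current_t())
```

```text
[62.7 46.4] [43.5 44.7]
[62.5 46.1] [16.5 16.8]
20.2583
```

View pics/w5.png

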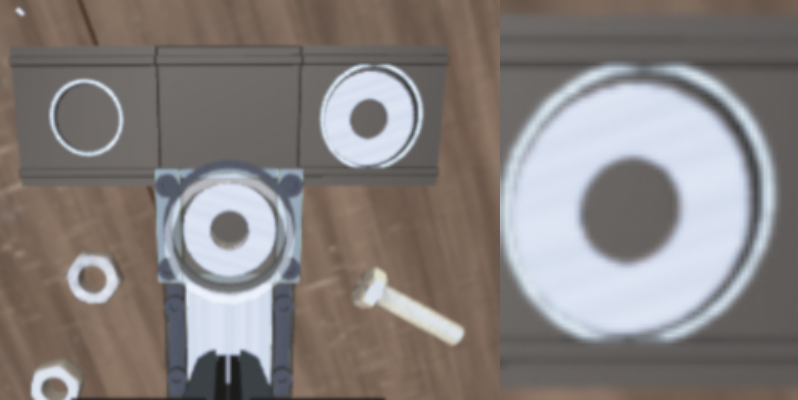

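The washer sits inside the ring, 1.5 mm off centre, which is the nest's clearance. One gentle touch on its rear side will confirm it lies flat: the top should be at 13 mm, or about 18 mm if tipped.

Run:
```python
from h import *
arm.move_to(D(.053,.04675,.08),R)
arm.move_l(D(.053,.04675,.022),feed=.15);arm.sleep(.15)
f0=np.array(arm.current_force());z=.022;log=[]
while z>.0126:
    z-=.0005;arm.move_l(D(.053,.04675,z),feed=.03);f=(arm.current_force()-f0)[2];log.append((round(z*1e3,1),round(float(f),1)))
    if f>5:break
print(log[-12:],arm.current_ee_pos()[2])
arm.move_l(D(.053,.04675,.10),feed=.2)
arm.move_to(D(0.0,-.043,.12),R)
c=arm.get_calibration("wrist");im=arm.snapshot("wrist")
g=cv2.cvtColor(im,cv2.COLOR_RGB2GRAY)
i=proj(c,D(.064,.04675,.013)).astype(int)
m=(g[i[1]-40:i[1]+40,i[0]-40:i[0]+40]>130).astype(np.uint8)
for k in cv2.findContours(m,cv2.RETR_CCOMP,cv2.CHAIN_APPROX_NONE)[0]:
    if len(k)>30:
        w=np.array([onz(c,(q[0]+i-40).astype(float),.013)@np.c_[X,Y]-org@np.c_[X,Y] for q in k])*1e3
        print(np.array(cv2.fitEllipse(w.astype(np.float32))[0]).round(1))
cv2.imwrite("pics/w6.png",cv2.resize(im[50:290,180:480],(750,600))[:,:,::-1]);print(arm.current_t())
```

```text
[(18.5, -0.5), (18.0, 0.4), (17.5, -0.3), (17.0, 0.4), (16.5, 0.0), (16.0, 0.2), (15.5, -0.1), (15.0, 0.3), (14.5, 0.6), (14.0, -0.4), (13.5, 0.1), (13.0, 5.3)] 0.013300124651703868
[62.7 46.3]
[62.4 46. ]
27.1
```

View pics/w6.png

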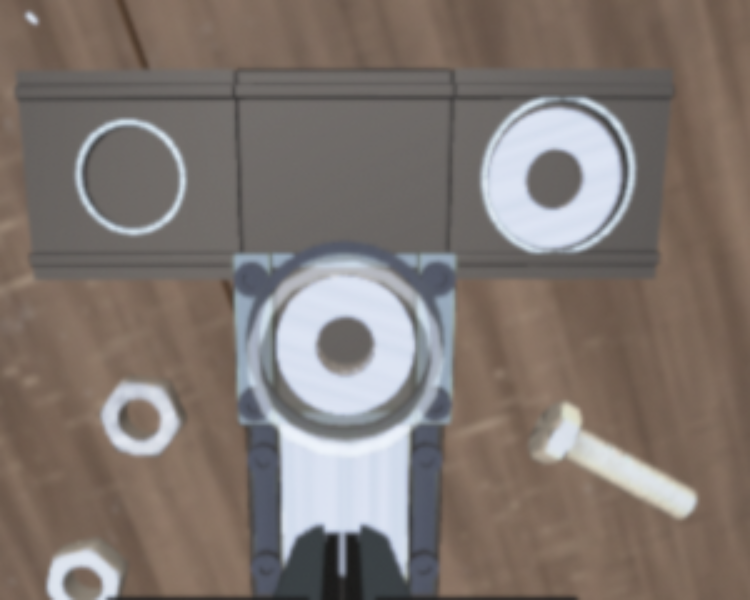

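The touch met the washer's top at 13 mm, so it lies flat in the wide nest (picture 555,178). The nuts and bolt are where they were.

```bash
python3 -c "
from rig import arm
print(arm.sign_off(),arm.current_t())"
```

```text
the job is handed in; nothing more can be done
the job is handed in; nothing more can be done
```

I pressed the dispenser once to its stop and let it spring back, then slid the ejected washer along the lane into the wide nest, where it lies flat (touch-checked at 13 mm); the nuts and bolt stayed put, and I handed the job in at about 27 s.

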